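Snap a storage box lid shut section by section

TASK

Snap the lid of the grey storage box shut by pressing alone: begin with the raised lid section that has the thumb tab, then go round clockwise as seen from above, pressing each of the four raised sections fully home, until it stops and lies flush. Do not pick up or lift anything; leave the box and the things around it standing where they are, and finish with the hand clear.

Things in the scene. Friction and masses are not known exactly. Their poses are not given: they have to be found in the camera images.
- box: Loose grey box with white snap lid, 150 x 120 x 70 mm, 0.9 kg, standing on the table; the lid cannot come off. Origin: centre of its underside, z up; +x is its length and points away from the thumb tab. The middle panel and the four corners of the lid are fixed; along each side is one flap section, tilted up until pressed shut.
- lid_middle (a point): Centre of the lid, 70 mm above the table, at the level of the flush sections; the middle panel lies 2 mm lower.
- press_front (a point): Press point of the lid section on the short side that carries the thumb tab (-x side of the box): on its top face at mid-length, 19 mm out from its hinge line and 7 mm in from its outer edge, moving with it. The section is 65 mm long and 26 mm wide, hinged along its inner edge; its thumb tab, 26 mm wide, sticks out 16 mm. The point is 74 to 77 mm above the table raised, 70 mm shut.
- snap_front (a joint): Angle of the section on the short side that carries the thumb tab (-x side of the box): 0.20 to 0.35 rad raised at the start, 0 shut and flush. A tight snap fit: it moves under about 7 N at the press point (more nearer the hinge), stays wherever it is left, so one pressed only part way stays part way up, and is fully home when it meets its hard stop at 0.
- press_left (a point): Press point of the lid section on the long +y side of the box, next after the tab section going clockwise: on its top face at mid-length, 19 mm out from its hinge line and 7 mm in from its outer edge, moving with it. The section is 95 mm long and 26 mm wide, hinged along its inner edge. The point is 74 to 77 mm above the table raised, 70 mm shut.
- snap_left (a joint): Angle of the section on the long +y side of the box, next after the tab section going clockwise: 0.20 to 0.35 rad raised at the start, 0 shut and flush. A tight snap fit: it moves under about 7 N at the press point (more nearer the hinge), stays wherever it is left, so one pressed only part way stays part way up, and is fully home when it meets its hard stop at 0.
- press_back (a point): Press point of the lid section on the short side opposite the tab (+x side of the box): on its top face at mid-length, 19 mm out from its hinge line and 7 mm in from its outer edge, moving with it. The section is 65 mm long and 26 mm wide, hinged along its inner edge. The point is 74 to 77 mm above the table raised, 70 mm shut.
- snap_back (a joint): Angle of the section on the short side opposite the tab (+x side of the box): 0.20 to 0.35 rad raised at the start, 0 shut and flush. A tight snap fit: it moves under about 7 N at the press point (more nearer the hinge), stays wherever it is left, so one pressed only part way stays part way up, and is fully home when it meets its hard stop at 0.
- press_right (a point): Press point of the lid section on the long -y side of the box, last going clockwise: on its top face at mid-length, 19 mm out from its hinge line and 7 mm in from its outer edge, moving with it. The section is 95 mm long and 26 mm wide, hinged along its inner edge. The point is 74 to 77 mm above the table raised, 70 mm shut.
- snap_right (a joint): Angle of the section on the long -y side of the box, last going clockwise: 0.20 to 0.35 rad raised at the start, 0 shut and flush. A tight snap fit: it moves under about 7 N at the press point (more nearer the hinge), stays wherever it is left, so one pressed only part way stays part way up, and is fully home when it meets its hard stop at 0.
- jelly_up: Loose white jelly cup, 52 x 46 x 46 mm, right beside the box: a bystander, to be left alone. Origin: centre of its underside.
- jelly_flat: Loose white jelly cup standing on its rim, 46 x 57 x 36 mm, right beside the box: a bystander, to be left alone. Origin: centre of its underside.
- jar: Loose clear rearing jar with lid, 102 mm across, 73 mm high: a bystander, to be left alone. Origin: centre of its underside.
- canister: Loose clear square canister with brown lid, 68 x 58 x 113 mm: a bystander, to be left alone. Origin: centre of its underside.
Things that resemble listed ones, but are neither listed nor needed, are in the scene too. Several things have the shape of the box; the one meant has the colours described above.

How it is judged:
By the outcome, as a careful person would: the job done as asked, in the order asked, and still so for the second after the job is handed in, with the robot touching nothing.
It also fails if it takes over 42 s, if anything falls off the work surface, if the arm or the gripper's body presses on something with over 40 N, if the wrist force passes 120 N, or if a joint passes its speed limit or range.

ROBOT

A 6-joint arm with a two-finger parallel gripper is mounted at the origin on a cart in front of the work surface, level with it; the furniture and walls round the work are solid. World frame = base frame: x ahead of the robot, y to its left, z up, the work surface at z = 0. Lengths are in m, angles in degrees, forces in N, time in s.
With the tool pointing down it reaches from about 0.25 to 0.725 m from the base axis. Payload 9.7 kg.
Tool frame: the origin (TCP) lies midway between the tips of the shut fingers; the grasp point (between the pads) lies 19 mm behind it (bot.pinch_z is the distance from the TCP to the grasp point, in m); z points along the fingers, y is the line along which they close (so a half turn about z gives the same grasp; the last joint's range is limited). The gripper opens to 85 mm and grips with 20 to 120 N. Pads are 22 mm wide; open, the fingers measure 114 mm over their backs; the gripper's body (76 mm by 85 mm) begins 54 mm behind the grasp point. The pads swing forward as they close: fully open they stand 13 mm farther back than shut.
Start: joints at [75.115, 4.979, 10.078, 95.1, 0, 90], TCP at [0.141, 0.532, 0.231] pointing down, gripper open.
Joint ranges: [-179.16, 179.16], [-48.56, 103.87], [-65.8, 70.77], [-126.05, 130.52], [-82.76, 87.17], [-180, 180]. Speed limits (degrees/s): [127.2, 127.2, 147.25, 180, 180, 180].

INTERFACE

Orientations are given as [roll, pitch, yaw] about the fixed x, y, z axes, in that order (R = Rz(yaw) Ry(pitch) Rx(roll)).
In Python, from workcell import sensors, camera, camera_params, ticket, bot gives the robot as it stands.
- The arm moves only by the shell command python3 -m jog 'ROWS' [FORCE]. ROWS is JSON, a list that holds one entry, the list of rows, each a list of 5 numbers: the shift along the world's x, y, z in units of 50 mm (1.0 is 50 mm), then the turn about the world's z in units of 5 degrees (1.0 is 5 degrees), then the opening, from 0 (shut) to 1 (fully open). In form: [[[tx, ty, tz, yaw, grip], ...]]. A call has 1 to 8 rows; each row shifts and turns the commanded pose from where the row before left it; what a row does not reach is not made up. A row lasts 1/10 s, in which the tool goes at most 50 mm and 8.59 degrees, less where a joint would pass 70% of its speed; a pose out of reach is approached as far as the arm can. A call is refused whole if a number of a shift passes 1 or a number of a turn 1, either way. A call with a gripper value outside its range is refused whole. The fingers move at their own pace and stop on an object; FORCE is the grip in N (left out, the last holds). Time passes only in rows, so rows that do not move let the fingers close. It gives the time, the measured TCP pose, the force, the opening and the grip force at its end, in the units of the state.
- sensors.get_obs(): the state, without advancing time (a new reading comes with each control period).
- camera(name): name is "scene" or "top" or "wrist"; returns the picture (480x640x3 uint8, blue, green, red); there is no depth.
- camera_params(name): a dict with "fx", "fy", "cx", "cy" (pixels), "T" (4x4, takes a point from camera to world coordinates); the wrist camera has in their place "tool_from_camera" (4x4, takes a point from camera to tool coordinates, whose origin is the TCP and whose axes are the flange's). Camera axes: x right, y down, z forward; pixel columns grow to the right and rows downward; lengths in m; the calibration is good to about 2 mm. The wrist camera is an equidistant fisheye: a pixel r from the principal point sees the ray r / f radians off the axis. A picture is of the moment at which its call begins: read the wrist's pose just before it. camera_params takes no time and is no camera call.
- ticket.job_done(): hands the job in; it is judged then, once.
The state is a dict: "time": time; "q": joint angles; "qd": joint speeds; "joint_efforts": joint torques, N m; "ee_pos": TCP position; "tcp_rot": TCP orientation; "wrist_force": force on the tool from outside, world axes, zero at the start; "torque": the same for the moment, N m; "opening": finger opening in m; "grasp_force": force on a finger pad.
Only numpy, scipy, OpenCV 4.12 (cv2) and the standard library are available. Lean on these libraries where they do the work, as an engineer would, in place of code of your own. Each camera call takes 0.05 s, during which the arm holds its last target. There are 200 camera calls.

## Working session

There is one attempt and no reset: what is moved stays moved. The work goes in short steps, Python scripts to look and compute and a shell command to move; the robot and the scene stay as the last step left them, time stands still between calls to the robot, and variables do not carry over. Pictures are saved under pics/ and viewed, at most 10 in all, crops included, and the job is handed in when it is done.

```bash
mkdir -p pics; python3 - <<'E'
from workcell import sensors,camera,camera_params,bot
import cv2,numpy as np
for n in("top","scene"):
    cv2.imwrite(f"pics/{n}0.png",camera(n)); p=camera_params(n); print(n,p["fx"],p["cx"],p["cy"],np.round(p["T"],3).tolist())
print(sensors.get_obs())
E
```

```text
top 610.4068318284943 320.3701805109291 238.86633625161303 [[-0.028, -0.993, 0.113, 0.416], [-0.999, 0.026, -0.019, -0.019], [0.016, -0.113, -0.993, 1.46], [0.0, 0.0, 0.0, 1.0]]
scene 497.71888213322603 314.82147312459864 237.91329159625303 [[0.835, -0.418, 0.358, 0.22], [-0.551, -0.636, 0.54, -0.591], [0.002, -0.648, -0.762, 0.883], [0.0, 0.0, 0.0, 1.0]]
{'time': 0.1, 'q': array([7.51162075e+01, 5.00759818e+00, 1.00381606e+01, 9.51024832e+01,
       1.07405728e-03, 9.00010505e+01]), 'qd': array([-0.08959184, -0.09834917,  0.12831042, -0.06836388,  0.01069828,
        0.02515534]), 'joint_efforts': array([-2.49862924e-04, -5.21558189e+01,  4.65656698e+01,  1.59658300e-02,
       -2.03744946e-06, -1.32046063e-05]), 'ee_pos': array([0.14120763, 0.53132288, 0.23064989]), 'tcp_rot': array([-1.79928079e+02, -1.07273780e-03,  1.65115156e+02]), 'wrist_force': array([-0.36797316,  0.3332321 ,  0.15535972]), 'torque': array([ 0.02048156, -0.00162136,  0.0403838 ]), 'grasp_force': 0.0, 'opening': 0.08527134801651495}
```

View pics/top0.png

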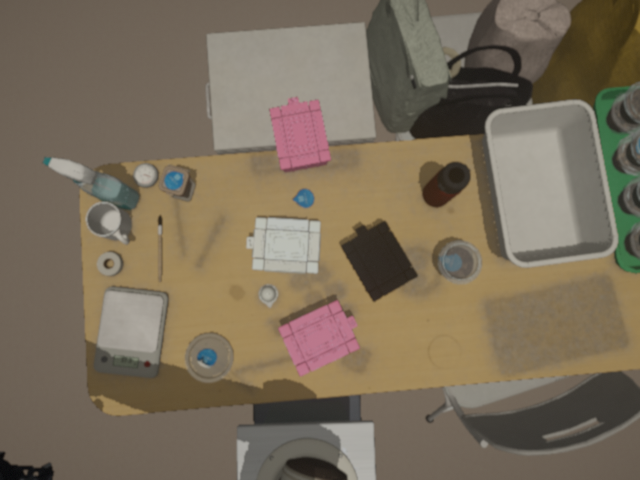

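View pics/scene0.png

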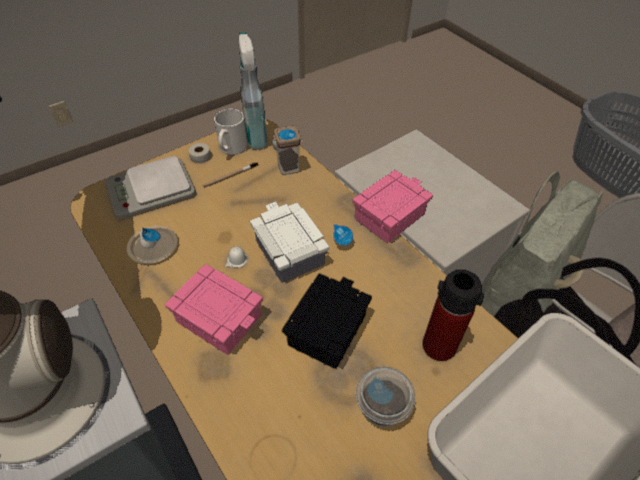

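The grey/white box is at top-view pixel (286,245), with its tab on the left at (250,242), so it points toward world +y. Next I'll take a close crop and fit the lid.

```bash
cat > h.py <<'E'
import numpy as np,cv2
from workcell import camera,camera_params
def ray(p,uv,z):
    d=np.array([(uv[0]-p["cx"])/p["fx"],(uv[1]-p["cy"])/p["fy"],1]); T=np.array(p["T"])
    w=T[:3,:3]@d; o=T[:3,3]; return o+w*(z-o[2])/w[2]
E
python3 - <<'E'
from h import *
im=cv2.imread("pics/top0.png");p=camera_params("top")
hsv=cv2.cvtColor(im,cv2.COLOR_BGR2HSV)
m=((hsv[...,1]<45)&(hsv[...,2]>120)).astype(np.uint8); m[:205]=0;m[282:]=0;m[:,:240]=0;m[:,330:]=0
n,l,s,c=cv2.connectedComponentsWithStats(m);k=1+s[1:,4].argmax();b=(l==k).astype(np.uint8);print(s[k],c[k])
body=cv2.morphologyEx(cv2.morphologyEx(b,cv2.MORPH_CLOSE,np.ones((7,7))),cv2.MORPH_OPEN,np.ones((25,25)))
r=cv2.minAreaRect(cv2.findContours(body,0,2)[0][0]);bx=cv2.boxPoints(r);print(r)
w=[ray(p,q,.073) for q in bx];print(np.round(w,4),np.round(np.mean(w,0),4))
cv2.imwrite("pics/crop1.png",cv2.resize(im[190:310,230:350],(600,600),interpolation=cv2.INTER_CUBIC))
s=cv2.imread("pics/scene0.png");cv2.imwrite("pics/crop2.png",cv2.resize(s[190:290,210:370],(800,500),interpolation=cv2.INTER_CUBIC))
E
```

```text
[ 246  217   75   57 3603] [285.29947266 244.87649181]
((286.0, 245.0), (54.0, 66.0), 90.0)
[[ 0.6253  0.107   0.073 ]
 [ 0.6214 -0.0442  0.073 ]
 [ 0.4974 -0.0408  0.073 ]
 [ 0.5015  0.1089  0.073 ]] [0.5614 0.0327 0.073 ]
```

View pics/crop1.png

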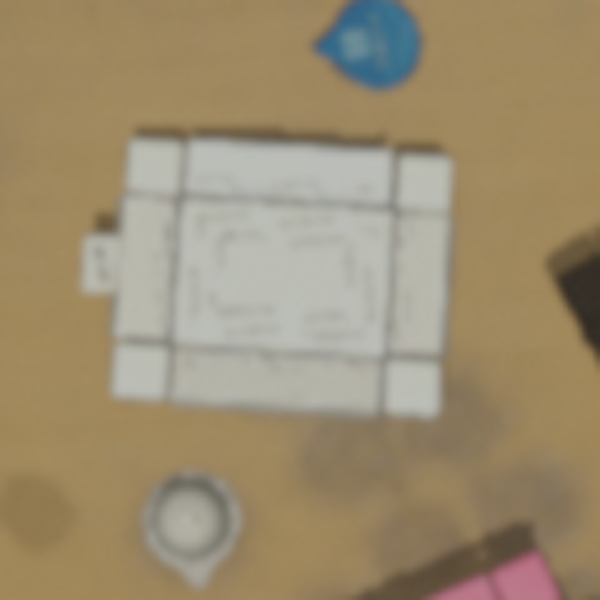

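View pics/crop2.png

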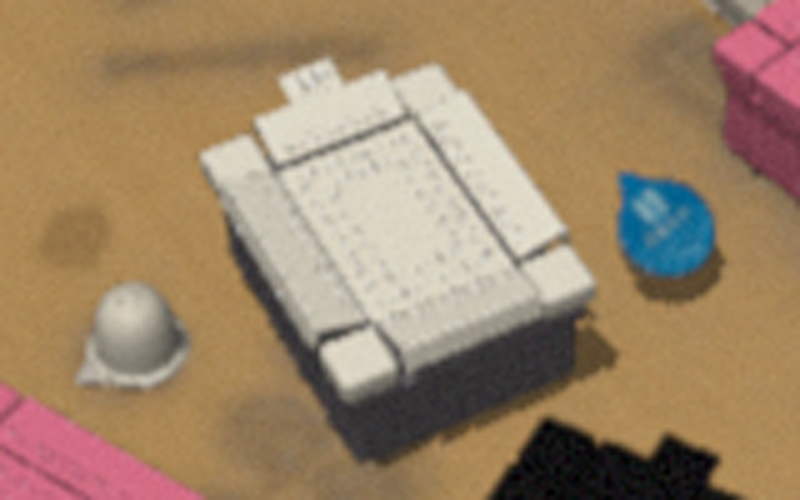

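The crop shows the box square and clear. The lid corners are at about (130,140), (452,155), (440,415) and (113,398), and the cups beside it are lower than the lid.

```bash
python3 - <<'E'
from h import *
p=camera_params("top")
f=lambda L,z:np.array([ray(p,(230+u/5-.4,190+v/5-.4),z) for u,v in L])
C=f([(130,139),(452,154),(440,416),(113,399)],.070); H=f([(182,195),(394,210),(382,355),(171,345)],.069)
for X in(C,H): print(np.round(X,4).tolist(),X.mean(0),[np.linalg.norm(X[i]-X[(i+1)%4]).round(4) for i in range(4)])
d=(C[1]+C[2]-C[0]-C[3]);a=np.arctan2(d[1],d[0]);print("yaw",np.degrees(a)); d=(H[1]+H[2]-H[0]-H[3]);print(np.degrees(np.arctan2(d[1],d[0])))
c=(C.mean(0)+H.mean(0))/2; ex=np.array([np.cos(a),np.sin(a)]);ey=np.array([-ex[1],ex[0]])
o=c[:2]
for n,q in(("front",o-.068*ex),("left",o+.053*ey),("back",o+.068*ex),("right",o-.053*ey)): print(n,q.round(4),"from tcp/50mm",((q-[.1412,.5313])/.05).round(3))
E
```

```text
[[0.627, 0.1013, 0.07], [0.6162, -0.0464, 0.07], [0.4958, -0.0376, 0.07], [0.5076, 0.1109, 0.07]] [0.56165236 0.03204084 0.07      ] [np.float64(0.1481), np.float64(0.1207), np.float64(0.149), np.float64(0.1197)]
[[0.6005, 0.078, 0.069], [0.5911, -0.0191, 0.069], [0.5245, -0.0119, 0.069], [0.5316, 0.0842, 0.069]] [0.56192264 0.03279585 0.069     ] [np.float64(0.0975), np.float64(0.067), np.float64(0.0964), np.float64(0.0692)]
yaw -94.3433736746772
-94.91110621487526
front [0.5669 0.1002] from tcp/50mm [ 8.515 -8.622]
left [0.6146 0.0284] from tcp/50mm [  9.469 -10.058]
back [ 0.5566 -0.0354] from tcp/50mm [  8.309 -11.334]
right [0.5089 0.0364] from tcp/50mm [ 7.355 -9.897]
```

```bash
python3 -m jog '[[[0.5,-0.5,0,0.2,0],[0.5,-0.5,0,0.2,0],[0.5,-0.5,0,0.2,0],[0.5,-0.5,0,0.2,0],[0.5,-0.5,0,0.2,0],[0.5,-0.5,0,0.2,0],[0.5,-0.5,0,0.2,0],[0.5,-0.5,0,0.2,0]]]'; python3 -m jog '[[[0.5,-0.5,0,0.2,0],[0.5,-0.5,0,0.2,0],[0.5,-0.5,0,0.1,0],[0.5,-0.5,0,0,0],[0.5,-0.5,0,0,0],[0.5,-0.5,0,0,0],[0.5,-0.5,0,0,0],[0.4,-0.5,0,0,0]]]'; python3 -m jog '[[[0.1,-0.5,-0.5,0,0],[0,-0.1,-0.5,0,0],[0,0,-0.5,0,0],[0,0,-0.3,0,0],[0,0,0,0,0]]]'
```

```text
time: 0.9
ee_pos: [0.342, 0.3303, 0.231]
tcp_rot: [-180.0, -0.0, 173.2]
wrist_force: [-0.4, 0.6, 0.8]
opening: -0.0003
grasp_force: 0.0
time: 1.7
ee_pos: [0.5373, 0.1302, 0.2307]
tcp_rot: [-180.0, -0.0, 175.6]
wrist_force: [0.4, -0.1, 0.3]
opening: -0.0002
grasp_force: 0.0
time: 2.2
ee_pos: [0.5402, 0.1014, 0.139]
tcp_rot: [-179.9, -0.2, 175.6]
wrist_force: [-0.6, -0.5, 0.5]
opening: -0.0002
grasp_force: 0.0
```

```bash
python3 -m jog '[[[0.3,0,0,0,0],[0.24,-0.02,0,0,0],[0,0,-0.2,0,0],[0,0,0,0,0]]]'; python3 - <<'E'
from h import *
from workcell import sensors
print(sensors.get_obs()["ee_pos"]);im=camera("wrist");cv2.imwrite("pics/w1.png",im)
print({k:np.round(v,3).tolist() for k,v in camera_params("wrist").items()})
E
```

```text
time: 2.6
ee_pos: [0.5677, 0.1007, 0.1303]
tcp_rot: [-180.0, -0.1, 175.6]
wrist_force: [0.2, -0.5, -0.4]
opening: 0.0001
grasp_force: 0.0
[0.5676847  0.10072262 0.13028446]
{'fx': 371.648, 'fy': 371.648, 'cx': 322.384, 'cy': 244.544, 'tool_from_camera': [[0.0, -0.954, -0.301, 0.077], [1.0, 0.0, 0.001, 0.0], [-0.001, -0.301, 0.954, -0.141], [0.0, 0.0, 0.0, 1.0]]}
```

View pics/w1.png

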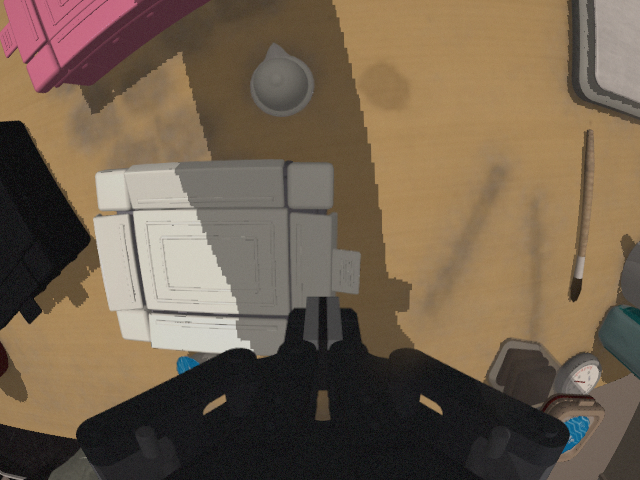

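The wrist view shows the lid from (96,172) to (334,163), with the tab at about (347,271) and the fingertips just above the front section. I'll cross-check these positions with rays from this view.

```bash
cat >> h.py <<'E'
from scipy.spatial.transform import Rotation as Ro
def wray(p,pos,rpy,uv,z):
    x,y=uv[0]-p["cx"],uv[1]-p["cy"]; r=np.hypot(x,y); t=r/p["fx"]
    d=np.array([np.sin(t)*x/r,np.sin(t)*y/r,np.cos(t)]); R=Ro.from_euler("xyz",rpy,degrees=True).as_matrix(); M=np.array(p["tool_from_camera"])
    w=R@M[:3,:3]@d; o=R@M[:3,3]+pos; return o+w*(z-o[2])/w[2]
E
python3 - <<'E'
from h import *
p=camera_params("wrist");g=lambda uv,z:wray(p,np.array([.5677,.1007,.1303]),[-180,-.1,175.6],uv,z)
for n,uv,z in(("near-front corner",(333.5,163),.07),("near-back corner",(96,172),.07),("far-back corner",(121,341),.07),("hinge nf",(289,209),.069),("hinge nb",(134,211),.069),("hinge fb",(148,312),.069),("hinge ff",(289,314),.069),("tab mid",(345,271),.078)): print(n,g(uv,z).round(4))
E
```

```text
near-front corner [0.5088 0.1116 0.07  ]
near-back corner [ 0.4969 -0.0338  0.07  ]
far-back corner [ 0.6155 -0.0472  0.07  ]
hinge nf [0.5326 0.085  0.069 ]
hinge nb [ 0.5246 -0.0108  0.069 ]
hinge fb [ 0.5929 -0.0176  0.069 ]
hinge ff [0.598 0.078 0.069]
tab mid [0.5684 0.1137 0.078 ]
```

Both views agree to 1–2 mm. Pressing the front section.

```bash
python3 -m jog '[[[0,0,-0.4,0,0],[0,0,-0.4,0,0],[0,0,-0.2,0,0],[0,0,-0.05,0,0],[0,0,-0.05,0,0],[0,0,0,0,0]]]';python3 -m jog '[[[0,0,-0.04,0,0],[0,0,-0.04,0,0],[0,0,0,0,0]]]'
```

```text
time: 3.25
ee_pos: [0.5683, 0.1008, 0.0774]
tcp_rot: [180.0, 0.0, 175.6]
wrist_force: [-0.3, 0.6, 1.0]
opening: -0.0001
grasp_force: 0.5
time: 3.55
ee_pos: [0.5687, 0.1012, 0.0733]
tcp_rot: [179.9, 0.1, 175.6]
wrist_force: [-1.8, 2.3, 3.5]
opening: 0.0001
grasp_force: 1.7
```

```bash
python3 -m jog '[[[0,0,-0.04,0,0],[0,0,-0.02,0,0],[0,0,0,0,0]]]';python3 -m jog '[[[0,0,-0.04,0,0],[0,0,-0.02,0,0],[0,0,0,0,0]]]'
```

```text
time: 3.85
ee_pos: [0.5688, 0.1011, 0.0702]
tcp_rot: [179.9, 0.1, 175.6]
wrist_force: [-1.3, 1.9, 3.5]
opening: -0.0001
grasp_force: 2.0
time: 4.15
ee_pos: [0.569, 0.1011, 0.0697]
tcp_rot: [179.9, 0.2, 175.6]
wrist_force: [-9.4, 2.4, 22.9]
opening: 0.0
grasp_force: 11.2
```

Front is home: hard stop at z = 0.0697 with 23 N. Next is the left section (far side).

```bash
python3 -m jog '[[[0,0,0.3,0,0],[0,0,0.5,0,0],[0.3,-0.5,0,0,0],[0.3,-0.5,0,0,0],[0.34,-0.43,0,0,0],[0,0,-0.3,0,0],[0,0,-0.2,0,0],[0,0,0,0,0]]]';python3 -m jog '[[[0,0,-0.05,0,0],[0,0,-0.05,0,0],[0,0,-0.05,0,0],[0,0,0,0,0]]]'
```

```text
time: 4.95
ee_pos: [0.6138, 0.0294, 0.079]
tcp_rot: [-180.0, -0.2, 175.6]
wrist_force: [-0.7, 0.9, 0.2]
opening: -0.0
grasp_force: 0.0
time: 5.35
ee_pos: [0.6157, 0.0296, 0.0745]
tcp_rot: [180.0, 0.1, 175.6]
wrist_force: [0.2, 0.9, 2.4]
opening: 0.0001
grasp_force: 1.4
```

```bash
python3 -m jog '[[[0,0,-0.05,0,0],[0,0,-0.05,0,0],[0,0,0,0,0]]]';python3 -m jog '[[[0,0,-0.04,0,0],[0,0,-0.02,0,0],[0,0,0,0,0]]]'
```

```text
time: 5.65
ee_pos: [0.6161, 0.0295, 0.07]
tcp_rot: [179.9, 0.1, 175.6]
wrist_force: [2.7, 2.7, 6.3]
opening: 0.0003
grasp_force: 3.1
time: 5.95
ee_pos: [0.6163, 0.0296, 0.0697]
tcp_rot: [179.9, 0.3, 175.6]
wrist_force: [-6.6, 2.1, 23.1]
opening: 0.0002
grasp_force: 11.8
```

Left is home. Now the back section.

```bash
python3 -m jog '[[[0,0,0.3,0,0],[0,0,0.5,0,0],[-0.4,-0.43,0,0,0],[-0.4,-0.43,0,0,0],[-0.37,-0.43,0,0,0],[0,0,-0.3,0,0],[0,0,-0.2,0,0],[0,0,0,0,0]]]';python3 -m jog '[[[0,0,-0.05,0,0],[0,0,-0.05,0,0],[0,0,-0.05,0,0],[0,0,0,0,0]]]'
```

```text
time: 6.75
ee_pos: [0.5561, -0.035, 0.0787]
tcp_rot: [180.0, -0.2, 175.6]
wrist_force: [-0.1, 0.1, 0.6]
opening: -0.0002
grasp_force: 0.0
time: 7.15
ee_pos: [0.5573, -0.0354, 0.0738]
tcp_rot: [-180.0, 0.0, 175.6]
wrist_force: [-0.7, -1.1, 1.8]
opening: -0.0
grasp_force: 1.0
```

```bash
python3 -m jog '[[[0,0,-0.05,0,0],[0,0,-0.05,0,0],[0,0,0,0,0]]]';python3 -m jog '[[[0,0,-0.04,0,0],[0,0,-0.02,0,0],[0,0,0,0,0]]]'
```

```text
time: 7.45
ee_pos: [0.5574, -0.0357, 0.0698]
tcp_rot: [-179.9, 0.1, 175.6]
wrist_force: [-4.0, -3.0, 10.3]
opening: -0.0004
grasp_force: 5.9
time: 7.75
ee_pos: [0.5575, -0.0357, 0.0696]
tcp_rot: [-180.0, 0.2, 175.6]
wrist_force: [-13.5, -1.2, 31.3]
opening: -0.0
grasp_force: 15.7
```

Back is home. Now the right section (near side).

```bash
python3 -m jog '[[[0,0,0.3,0,0],[0,0,0.5,0,0],[-0.3,0.48,0,0,0],[-0.3,0.48,0,0,0],[-0.35,0.48,0,0,0],[0,0,-0.3,0,0],[0,0,-0.17,0,0],[0,0,0,0,0]]]';python3 -m jog '[[[0,0,-0.05,0,0],[0,0,-0.05,0,0],[0,0,-0.05,0,0],[0,0,0,0,0]]]'
```

```text
time: 8.55
ee_pos: [0.5088, 0.0362, 0.08]
tcp_rot: [-180.0, -0.1, 175.6]
wrist_force: [0.0, 0.1, -1.2]
opening: -0.0001
grasp_force: 0.0
time: 8.95
ee_pos: [0.5092, 0.0362, 0.0745]
tcp_rot: [-180.0, -0.0, 175.6]
wrist_force: [-2.3, -0.4, 2.3]
opening: 0.0
grasp_force: 1.3
```

```bash
python3 -m jog '[[[0,0,-0.05,0,0],[0,0,-0.05,0,0],[0,0,0,0,0]]]';python3 -m jog '[[[0,0,-0.04,0,0],[0,0,-0.02,0,0],[0,0,0,0,0]]]'
```

```text
time: 9.25
ee_pos: [0.5091, 0.0362, 0.0699]
tcp_rot: [-180.0, -0.0, 175.6]
wrist_force: [-4.5, -0.8, 6.9]
opening: -0.0003
grasp_force: 3.7
time: 9.55
ee_pos: [0.5093, 0.0362, 0.0696]
tcp_rot: [180.0, 0.1, 175.6]
wrist_force: [-14.8, -0.6, 29.4]
opening: 0.0002
grasp_force: 14.6
```

Now I'll retreat and check.

```bash
python3 -m jog '[[[0,0,0.3,0,0],[0,0,0.6,0,0],[0,0,0.6,0,0],[-0.3,0.3,0.6,0,0],[-0.5,0.5,0.3,0,0],[-0.5,0.5,0,0,0],[-0.5,0.5,0,0,0],[0,0,0,0,0]]]'; python3 - <<'E'
from h import *
s=camera("scene");cv2.imwrite("pics/s2.png",cv2.resize(s[170:300,190:370],(800,578),interpolation=cv2.INTER_CUBIC))
cv2.imwrite("pics/w2.png",camera("wrist"))
E
```

```text
time: 10.35
ee_pos: [0.4177, 0.1283, 0.1871]
tcp_rot: [179.9, 0.0, 175.8]
wrist_force: [0.5, -1.1, -0.4]
opening: -0.0001
grasp_force: 0.0
```

View pics/s2.png

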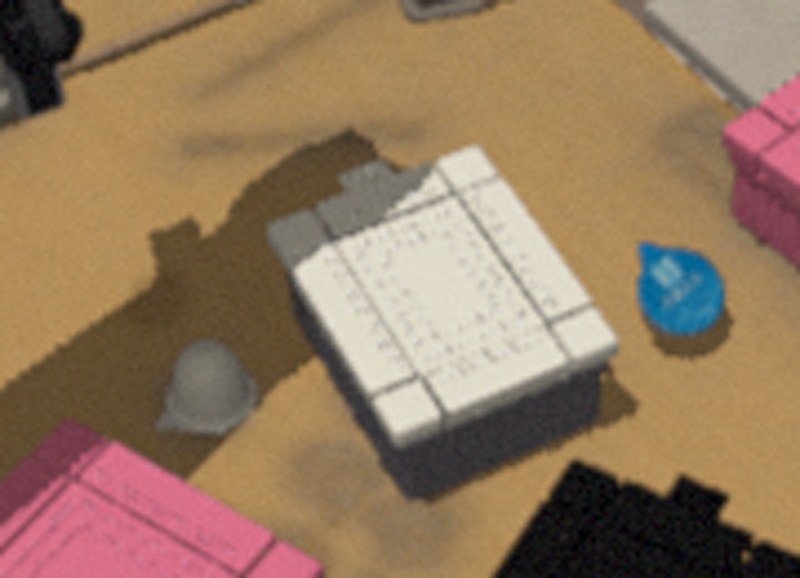

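View pics/w2.png

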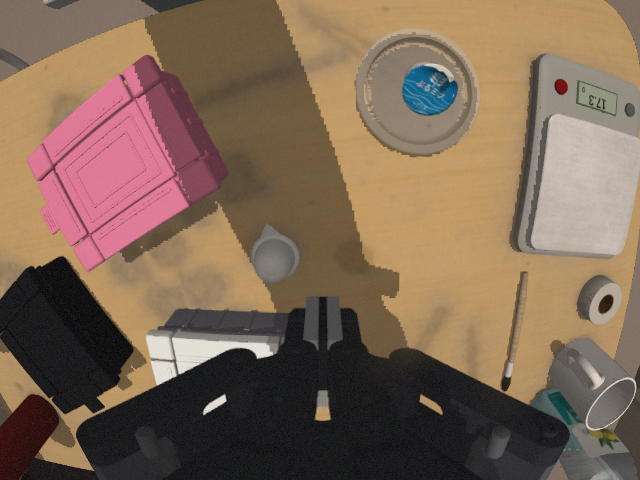

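All four sections look flush with the corners in the scene crop (lid from (270,225) to (615,350)). The cups are where they were, and the hand is clear.

```bash
python3 -c "
from workcell import ticket
print(ticket.job_done())"
```

```text
the job is handed in; nothing more can be done
None
```

I pressed all four lid sections down to their hard stops in order (tab, left, back, right). They look flush in the final picture with the box and cups undisturbed and the hand clear, and I handed the job in after about 10.5 s; no verdict was returned.

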